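# Fetch the stool rail from behind the glue things

### The arm

A 6-joint arm with a two-finger parallel gripper is mounted at the origin on the work surface. World frame = base frame: x ahead of the robot, y to its left, z up, the work surface at z = 0. Lengths are in m, angles in degrees, forces in N, time in s.
With the tool pointing down it reaches from about 0.325 to 0.85 m from the base axis. Payload 15.5 kg.
Tool frame: the origin (TCP) lies midway between the tips of the shut fingers; the grasp point (between the pads) lies 19 mm behind it; z points along the fingers, y is the line along which they close (so a half turn about z gives the same grasp; the last joint's range is limited). The gripper opens to 91 mm and grips with 3 to 60 N. Pads are 32 mm wide; open, the fingers measure 118 mm over their backs; the gripper's body (76 mm by 178 mm) begins 60 mm behind the grasp point.
Start: joints at [-78.753, 28.281, 77.091, -0, 74.628, -5.472], TCP at [0.18, -0.599, 0.214] pointing down, gripper open.
Joint ranges: [-166.48, 166.48], [-47.26, 123.95], [12.59, 153.08], [-70.14, 250.14], [6.76, 159.57], [-176.63, 176.63]. Speed limits (degrees/s): [108.29, 108.29, 147.25, 172.46, 172.46, 172.46].

### API

Orientations are given as a 3x3 rotation matrix whose columns are the frame's x, y, z axes.
In Python, from bench import ctrl gives the robot as it stands. The module is installed in compiled form; this text tells all that it offers. Calls block until the motion is done:
- ctrl.goto(position, orientation): joint-space move of the TCP to a pose.
- ctrl.move_l(position, vel=0.15, ori=None, contact_N=None): straight line of the TCP; ori=None keeps the orientation; vel is the mean speed in m/s. With contact_N (N) it stops when the force on the tool has changed by that much, and returns True; else False.
- ctrl.movej(angles): joint-space move.
- ctrl.command_gripper(opening): opening from 0.0 (shut) to 1.0 (fully open); the grip force is fixed at half the most; returns when the fingers have stopped.
- ctrl.sleep(seconds).
- ctrl.ik(position, orientation): joint angles nearest the present ones, or None.
- ctrl.read_camera(name): name is "scene" or "side" or "wrist"; returns the picture (480x640x3 uint8, blue, green, red); there is no depth.
- ctrl.camera_params(name): a dict with "fx", "fy", "cx", "cy" (pixels), "D" ([k1, k2, p1, p2, k3] as OpenCV has them; the pictures are not rectified), "pose" (4x4, takes a point from camera to world coordinates); the wrist camera has in their place "T_tool_cam" (4x4, takes a point from camera to tool coordinates, whose origin is the TCP and whose axes are the flange's). Camera axes: x right, y up, looking along -z (the intrinsics and any distortion apply to the point x, -y, -z); pixel columns grow to the right and rows downward; lengths in m; the calibration is good to about 2 mm. A picture is of the moment at which its call begins: read the wrist's pose just before it. camera_params takes no time and is no camera call.
A pose or a line that the arm cannot do raises ctrl.MotionError and nothing moves.
- ctrl.sign_off(): hands the job in; it is judged then, once.
Readings, each from a call of its own:
- ctrl.current_t(): time.
- ctrl.current_q(): joint angles.
- ctrl.current_dq(): joint speeds.
- ctrl.current_effort(): joint torques, N m.
- ctrl.current_tool_pos(): TCP position.
- ctrl.current_eef_rot(): TCP orientation.
- ctrl.current_contact_force(): force on the tool from outside, world axes, zero at the start.
- ctrl.current_wrist_torque(): the same for the moment, N m.
- ctrl.current_grip_width(): opening from 0.0 (shut) to 1.0 (fully open).
- ctrl.current_grasp_force(): force on a finger pad.
Only numpy, scipy, OpenCV 4.12 (cv2) and the standard library are available. Lean on these libraries where they do the work, as an engineer would, in place of code of your own. Each camera call takes 0.05 s, during which the arm holds its last target. There are 200 camera calls.

### The job

The wooden stool rail lies at the back of the dark wooden rack, behind the glue bottle, the dowel cup and the wax jar. First clear these three pots off onto the grey side tray, standing upright, leaving the rail where it is; then lay the rail in the green cradle, seated in both saddles and with its middle at the cradle's middle; then put the three back, each upright in the middle of the rest of its own colour (bottle red, cup yellow, jar blue). Never tip any of the three over.

Things in the scene. Friction and masses are not known exactly. Their poses are not given: they have to be found in the camera images.
- glue_bottle: White glue bottle with a red band and a red cone nozzle, 122 mm high, 0.2 to 0.35 kg; 58 mm round, straight sided up to 90 mm above its foot (gripped 70 to 78 mm above the foot, the fingertips clear the rail). Origin at the centre of its underside, z up. At the start it stands on its own rest, 5 to 12 mm in front of the rail.
- dowel_cup: Yellow cup with seven wooden dowel pins fixed in it standing up, 117 mm high over the pins (rim at 95 mm), 0.15 to 0.3 kg; 58 mm round, straight sided up to 90 mm above its foot (gripped 70 to 78 mm above the foot, the fingertips clear the rail). Origin at the centre of its underside, z up. At the start it stands on its own rest, 5 to 12 mm in front of the rail.
- wax_jar: Amber jar with a paper label and a blue lid (60 mm across), 112 mm high, 0.2 to 0.4 kg; 58 mm round, straight sided up to 90 mm above its foot (gripped 70 to 78 mm above the foot, the fingertips clear the rail). Origin at the centre of its underside, z up. At the start it stands on its own rest, 5 to 12 mm in front of the rail.
- rail: Pale wooden stool rail: square bar 32 x 32 x 200 mm plus a round tenon 20 mm long on each end (240 mm over all), dark band around its middle, 0.2 kg. Origin at its centre, y along its length, z up. It starts flat on two blocks at the back of the rack, its centre 42 mm above the table, over a 12 mm base; once the pots are gone it can be gripped across its middle at centre height.
- pad_red: Red plastic rest of the glue bottle, fixed on the rack: disc 74 mm across, with a tab of its colour reaching 62 mm from the centre along its -x. Origin at the disc's centre on its top face, 15 mm above the table. The three rests stand in a row, 85 mm apart along their y, in changing order; the rail lies behind, parallel to the row, 54 mm along the rests' +x
- pad_yellow: Yellow plastic rest of the dowel cup, fixed on the rack: disc 74 mm across, with a tab of its colour reaching 62 mm from the centre along its -x. Origin at the disc's centre on its top face, 15 mm above the table. The three rests stand in a row, 85 mm apart along their y, in changing order; the rail lies behind, parallel to the row, 54 mm along the rests' +x
- pad_blue: Blue plastic rest of the wax jar, fixed on the rack: disc 74 mm across, with a tab of its colour reaching 62 mm from the centre along its -x. Origin at the disc's centre on its top face, 15 mm above the table. The three rests stand in a row, 85 mm apart along their y, in changing order; the rail lies behind, parallel to the row, 54 mm along the rests' +x
- tray: Grey side tray fixed on the table, left or right: 300 mm along its x, 160 mm along its y, inner floor 6 mm above the table, rim 16 mm high. Origin at the centre of its underside, on the table. It has room for the three pots in a row along its x, 90 mm apart.
- cradle: Cradle fixed on the table across from the tray: dark base 220 x 110 x 12 mm, white line across its middle, two green open-topped saddles 140 mm apart along its x (118 mm free between them), 38 mm wide at the bottom, 66 mm at the top, 60 mm high. The rail lies along its x, either way round. Origin at the centre of its underside; a seated rail's centre is 42 mm above it.
Things that resemble listed ones, but are neither listed nor needed, are in the scene too. What is meant by the glue_bottle is not pink, and is the smaller of those in its own colour. Leave any turquoise look-alike of the dowel_cup alone.

How it is judged:
By the outcome, as a careful person would: the job done as asked, in the order asked, and still so for the second after the job is handed in, with the robot touching nothing.
It also fails if it takes over 144 s, if anything falls off the work surface, if the arm or the gripper's body presses on something with over 40 N, if the wrist force passes 120 N, or if a joint passes its speed limit or range.

## Working session

There is one attempt and no reset: what is moved stays moved. The work goes in short steps, each a Python script; the robot and the scene stay as the last script left them, time stands still between calls to the robot, and variables do not carry over. Pictures are saved under pics/ and viewed, at most 14 in all, crops included, and the job is handed in when it is done.

```bash
mkdir -p pics
python3 - <<'E'
from bench import ctrl
import cv2, numpy as np
np.set_printoptions(precision=4,suppress=True)
for n in ("scene","side"):
    im=ctrl.read_camera(n); cv2.imwrite(f"pics/{n}0.png",im); p=ctrl.camera_params(n); print(n,p)
print(ctrl.camera_params("wrist"), ctrl.current_eef_rot(), ctrl.current_t())
E
```

```text
scene {'fx': 529.0232997314462, 'fy': 529.0232997314462, 'cx': 322.4757561661605, 'cy': 247.98383382648308, 'D': array([0.0438, 0.    , 0.    , 0.    , 0.    ]), 'pose': array([[-0.6614, -0.6412,  0.3891,  1.1227],
       [ 0.7499, -0.5561,  0.3583,  0.4463],
       [-0.0134,  0.5288,  0.8486,  1.1033],
       [ 0.    ,  0.    ,  0.    ,  1.    ]])}
side {'fx': 486.3119000262383, 'fy': 486.3119000262383, 'cx': 316.0489878008571, 'cy': 240.50352295375964, 'D': array([0.0389, 0.    , 0.    , 0.    , 0.    ]), 'pose': array([[-0.9142,  0.2361, -0.3295,  0.3628],
       [-0.4051, -0.5587,  0.7237,  0.6616],
       [-0.0132,  0.795 ,  0.6064,  0.6224],
       [ 0.    ,  0.    ,  0.    ,  1.    ]])}
{'fx': 338.11436954936374, 'fy': 338.11436954936374, 'cx': 318.9087513746775, 'cy': 237.3289955786035, 'D': array([-0.0433,  0.    ,  0.    ,  0.    ,  0.    ]), 'T_tool_cam': array([[ 0.0001,  0.9693,  0.2458,  0.071 ],
       [ 1.    , -0.0002,  0.0002, -0.0009],
       [ 0.0002,  0.2458, -0.9693, -0.1702],
       [ 0.    ,  0.    ,  0.    ,  1.    ]])} [[ 0.9577  0.2877 -0.0002]
 [ 0.2877 -0.9577  0.001 ]
 [ 0.0001 -0.0011 -1.    ]] 0.1
```

View pics/scene0.png

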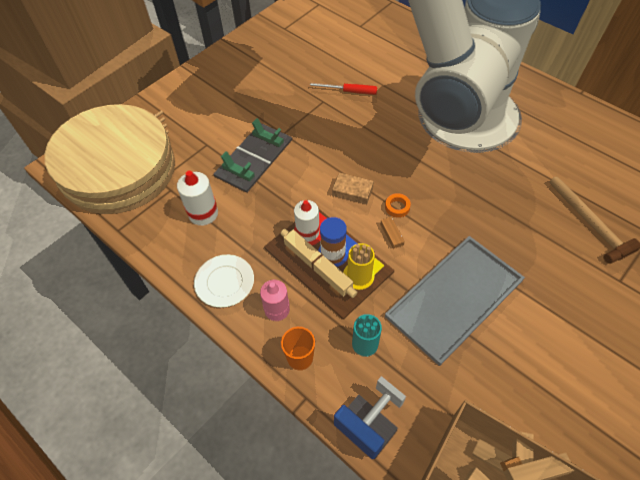

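View pics/side0.png

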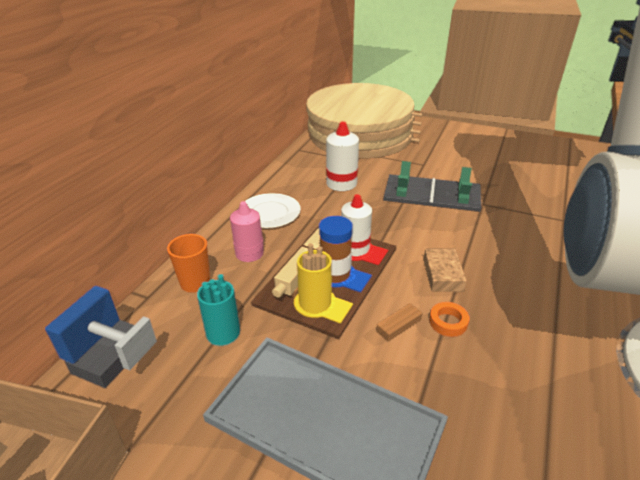

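Scene view: tray at (455,300), cradle at (254,155), rack at (330,262). White bottles are at (307,222) small, (197,198) large, and pink at (274,300); the small white one on the rack fits. Cups: yellow (361,266) on the rack, turquoise (367,335) to be left alone. Jar at (334,240).

```bash
cat > h.py <<'E'
from bench import ctrl
import cv2, numpy as np
np.set_printoptions(precision=4,suppress=True)
def shot(name):
    p=dict(ctrl.camera_params(name))
    if name=="wrist":
        T=np.eye(4);T[:3,:3]=ctrl.current_eef_rot();T[:3,3]=ctrl.current_tool_pos();p["pose"]=T@p["T_tool_cam"]
    return ctrl.read_camera(name),p
def K(p): return np.array([[p["fx"],0,p["cx"]],[0,p["fy"],p["cy"]],[0,0,1]])
def ray(p,uv):
    n=cv2.undistortPoints(np.float64(uv).reshape(-1,1,2),K(p),np.float64(p["D"])).reshape(-1,2)
    d=np.c_[n[:,0],-n[:,1],-np.ones(len(n))]@p["pose"][:3,:3].T
    return p["pose"][:3,3],d
def onz(p,uv,z):
    o,d=ray(p,uv); return o+d*((z-o[2])/d[:,2])[:,None]
def proj(p,X):
    X=np.float64(X).reshape(-1,3); c=(X-p["pose"][:3,3])@p["pose"][:3,:3]; c=c*[1,-1,-1]
    return cv2.projectPoints(c,np.zeros(3),np.zeros(3),K(p),np.float64(p["D"]))[0].reshape(-1,2)
def hsv(im,lo,hi):
    return cv2.inRange(cv2.cvtColor(im,cv2.COLOR_BGR2HSV),np.array(lo),np.array(hi))
def blobs(m,amin=60):
    cs=cv2.findContours(m,cv2.RETR_EXTERNAL,cv2.CHAIN_APPROX_NONE)[0]
    return sorted([c for c in cs if cv2.contourArea(c)>amin],key=cv2.contourArea,reverse=True)
def cen(c):
    M=cv2.moments(c); return np.array([M["m10"]/M["m00"],M["m01"]/M["m00"]])
E
python3 - <<'E'
from h import *
im=cv2.imread("pics/scene0.png");p=dict(ctrl.camera_params("scene"))
print("tray",onz(p,[(470,238),(523,280),(441,361),(387,313)],.016))
print("cradle line",onz(p,[(236,146),(270,160)],.012), onz(p,[(239,165),(268,134)],.05))
for n,uv,z in (("bottle",(306,203),.135),("jar",(334,226),.127),("cup",(361,252),.11),("railends",(286,236),.058),("railends",(353,293),.058),("bigbottle",(191,175),.17),("pink",(272,284),.12),("teal",(368,322),.12)):
    print(n,onz(p,[uv],z)[0])
E
```

```text
tray [[0.3677 0.2394 0.016 ]
 [0.3864 0.3942 0.016 ]
 [0.6713 0.3644 0.016 ]
 [0.6582 0.2102 0.016 ]]
cradle line [[ 0.5299 -0.4144  0.012 ]
 [ 0.5048 -0.3079  0.012 ]] [[ 0.5913 -0.3307  0.05  ]
 [ 0.4637 -0.3503  0.05  ]]
bottle [ 0.6128 -0.0707  0.135 ]
jar [0.6149 0.0153 0.127 ]
cup [0.6196 0.0978 0.11  ]
railends [ 0.6749 -0.0822  0.058 ]
railends [0.6871 0.1334 0.058 ]
bigbottle [ 0.7441 -0.3032  0.17  ]
pink [0.8083 0.01   0.12  ]
teal [0.7434 0.2162 0.12  ]
```

```bash
cat >> h.py <<'E'
def R(yaw): # tool x at yaw (deg) in world, tool z down
    c,s=np.cos(np.radians(yaw)),np.sin(np.radians(yaw)); return np.array([[c,s,0],[s,-c,0],[0,0,-1.]])
E
python3 - <<'E'
from h import *
t=ctrl.current_t()
for y in (10,-170): print("cradle",y,ctrl.ik([.527,-.34,.30],R(y)))
ctrl.goto([.527,-.34,.30],R(10)); print(ctrl.current_t()-t)
im,p=shot("wrist"); cv2.imwrite("pics/w_cradle.png",im); np.save("w_cradle.npy",p,allow_pickle=True)
for y in (90,-90): print("rack",y,ctrl.ik([.615,.015,.33],R(y)))
t=ctrl.current_t();ctrl.goto([.615,.015,.33],R(90)); print(ctrl.current_t()-t, ctrl.current_q())
im,p=shot("wrist"); cv2.imwrite("pics/w_rack.png",im); np.save("w_rack.npy",p,allow_pickle=True)
a=cv2.imread("pics/w_cradle.png"); cv2.imwrite("pics/w2.png",cv2.resize(np.vstack([a,im]),None,fx=.62,fy=.62,interpolation=cv2.INTER_AREA))
E
```

```text
cradle 10 [-38.2817  24.7323  69.5072  -0.      85.7604  41.7183]
cradle -170 [ -38.2817   24.7323   69.5072   -0.       85.7604 -138.2817]
1.625
rack 90 [-4.1625 22.6698 68.3362 -0.     88.9941 -4.1625]
rack -90 [ -4.1625  22.6698  68.3362  -0.      88.9941 175.8375]
1.375 [-4.2539 22.6796 68.342  -0.0166 88.9868 -4.1204]
```

View pics/w2.png

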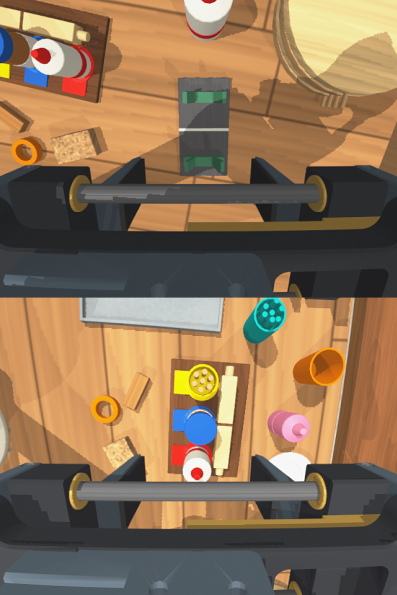

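Run:
```python
import cv2,numpy as np
a=cv2.imread("pics/w_rack.png")[95:305,260:420]; b=cv2.imread("pics/w_cradle.png")[110:290,270:390]
A=cv2.resize(a,None,fx=2.8,fy=2.8,interpolation=cv2.INTER_CUBIC);B=cv2.resize(b,None,fx=2.8,fy=2.8,interpolation=cv2.INTER_CUBIC)
B=cv2.copyMakeBorder(B,0,A.shape[0]-B.shape[0],0,0,cv2.BORDER_CONSTANT)
cv2.imwrite("pics/crop1.png",np.hstack([A,B]))
```

```text
(no output)
```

View pics/crop1.png

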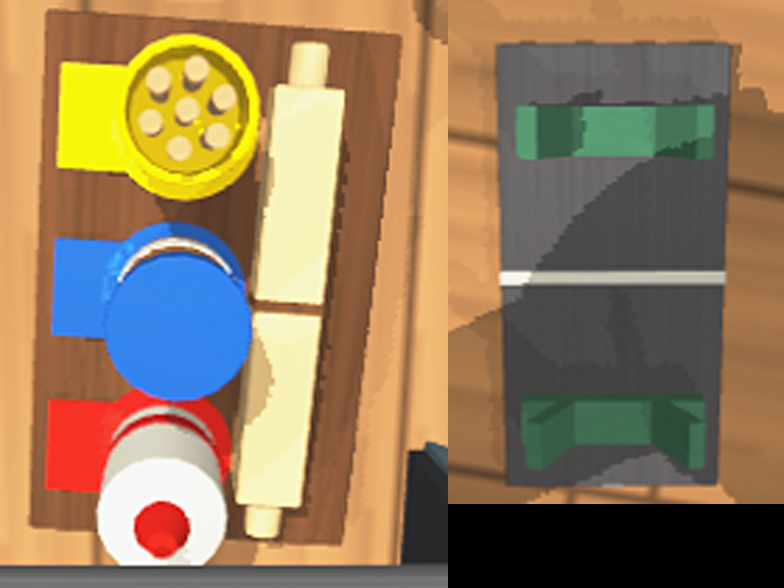

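Run:
```python
from h import *
p=np.load("w_rack.npy",allow_pickle=True).item()
c=lambda L:[(260+x/2.8,95+y/2.8) for x,y in L]
print("tab ends y/b/r",onz(p,c([(60,62),(57,167),(53,238),(50,333),(49,402),(47,488)]),.015))
print("rail R edge",onz(p,c([(345,90),(322,318),(301,507)]),.058))
print("rail band R, L",onz(p,c([(322,318),(254,304)]),.058))
print("tenons",onz(p,c([(309,43),(262,538)]),.050))
print("rack corners",onz(p,c([(47,12),(401,36),(341,546),(31,527)]),.012))
print("cup,jar,bottle",onz(p,c([(189,112)]),.110),onz(p,c([(178,327)]),.127),onz(p,c([(161,522)]),.137))
im=cv2.imread("pics/scene0.png");q=ctrl.camera_params("scene")
s=cv2.imread("pics/side0.png");r=ctrl.camera_params("side")
for n,i,cam,b in (("sc",im,q,(295,185,325,245)),("si",s,r,(335,190,380,250))):
    m=hsv(i,(0,140,90),(8,255,255))|hsv(i,(172,140,90),(180,255,255))
    x0,y0,x1,y1=b; k=np.zeros_like(m);k[y0:y1,x0:x1]=m[y0:y1,x0:x1]
    for d in blobs(k,20): print(n,cen(d),cv2.boundingRect(d), onz(cam,[cen(d)],.125)[0])
w=np.load("w_cradle.npy",allow_pickle=True).item()
c=lambda L:[(270+(x-448)/2.8,110+y/2.8) for x,y in L]
print("cr line",onz(w,c([(500,277),(612,277),(726,278)]),.012))
print("cr corners",onz(w,c([(497,44),(731,44),(717,485),(509,487)]),.012))
for n,i,cam in (("scene",im,q),):
    m=hsv(i,(60,60,20),(85,255,200)); k=np.zeros_like(m);k[100:200,200:300]=m[100:200,200:300]
print("tray",onz(q,[(470,238),(523,280),(441,361),(387,313)],.016).mean(0))
```

```text
tab ends y/b/r [[ 0.5658  0.1306  0.015 ]
 [ 0.563   0.0806  0.015 ]
 [ 0.56    0.0455  0.015 ]
 [ 0.5569 -0.0035  0.015 ]
 [ 0.5552 -0.0405  0.015 ]
 [ 0.5525 -0.0887  0.015 ]]
rail R edge [[ 0.6975  0.1144  0.058 ]
 [ 0.6909  0.0112  0.058 ]
 [ 0.6841 -0.0836  0.058 ]]
rail band R, L [[0.6909 0.0112 0.058 ]
 [0.6586 0.0179 0.058 ]]
tenons [[ 0.6819  0.1353  0.05  ]
 [ 0.666  -0.1034  0.05  ]]
rack corners [[ 0.5598  0.1542  0.012 ]
 [ 0.7324  0.1431  0.012 ]
 [ 0.7142 -0.1242  0.012 ]
 [ 0.5425 -0.1125  0.012 ]]
cup,jar,bottle [[0.6264 0.1025 0.11  ]] [[0.6219 0.0191 0.127 ]] [[ 0.6149 -0.0599  0.137 ]]
sc [314.755  230.8035] (295, 211, 30, 34) [ 0.6516 -0.0095  0.125 ]
sc [305.5308 205.7026] (301, 200, 10, 11) [ 0.6139 -0.0717  0.125 ]
si [364.5671 244.4728] (351, 236, 29, 14) [0.5542 0.0465 0.125 ]
si [356.8325 201.0142] (351, 194, 12, 14) [ 0.6119 -0.0739  0.125 ]
cr line [[ 0.5138 -0.2996  0.012 ]
 [ 0.5233 -0.3535  0.012 ]
 [ 0.5325 -0.4085  0.012 ]]
cr corners [[ 0.6214 -0.2815  0.012 ]
 [ 0.6402 -0.3882  0.012 ]
 [ 0.4257 -0.4266  0.012 ]
 [ 0.406  -0.3207  0.012 ]]
tray [0.5209 0.3021 0.016 ]
```

Third and last measuring round: a closer look at the bottle and the tray from the wrist.

Run:
```python
from h import *
out=[]
for n,P,y in (("w_bot",[.615,-.09,.30],86.3),("w_tray",[.60,.30,.35],174)):
    ctrl.goto(P,R(y)); im,p=shot("wrist"); cv2.imwrite(f"pics/{n}.png",im); np.save(f"{n}.npy",p,allow_pickle=True); out.append(im)
print(ctrl.current_t())
a=cv2.resize(out[0][60:300,200:440],(480,480),interpolation=cv2.INTER_CUBIC)
b=cv2.resize(out[1][:300,150:490],None,fx=.94,fy=.94); b=cv2.copyMakeBorder(b,0,480-b.shape[0],0,0,cv2.BORDER_CONSTANT)
cv2.imwrite("pics/crop2.png",np.hstack([a,b])); print(a.shape,b.shape)
```

```text
5.275
(480, 480, 3) (480, 320, 3)
```

View pics/crop2.png

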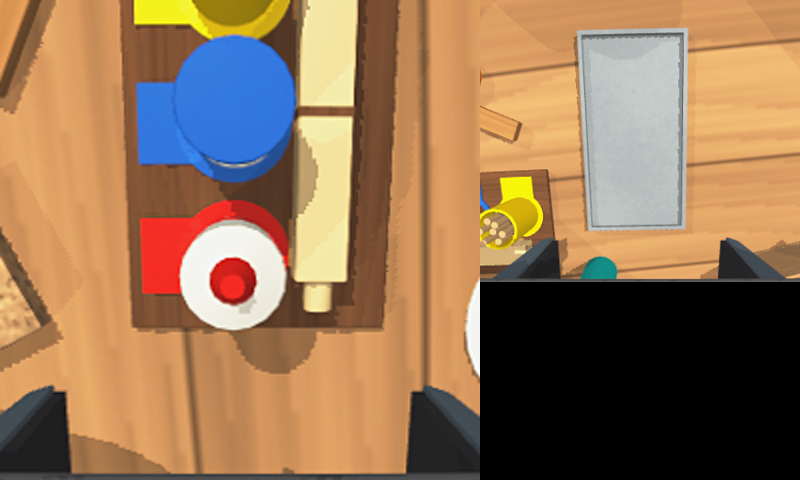

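Crop: the glue bottle's nozzle tip is at (232,288), standing on the red rest among the rack's three pots; it is white and the smaller one, so it is the one meant. The blue lid is at (235,96) and the tray is at (578–688, 30–230).

Run:
```python
from h import *
p=np.load("w_bot.npy",allow_pickle=True).item()
c=lambda L:[(200+x/2,60+y/2) for x,y in L]
print("tip",onz(p,c([(232,288)]),.137),"shoulder",onz(p,c([(233,276)]),.107),"jar",onz(p,c([(235,96)]),.127))
print("tabs b r",onz(p,c([(137,84),(139,164),(141,218),(143,294)]),.015))
print("band",onz(p,c([(298,110),(355,110)]),.058))
im=cv2.imread("pics/w_bot.png"); m=hsv(im,(0,0,150),(180,60,255)); k=np.zeros_like(m); k[160:230,285:350]=255
q=np.load("w_tray.npy",allow_pickle=True).item()
c=lambda L:[(150+(x-480)/.94,y/.94) for x,y in L]
T=onz(q,c([(577,30),(688,29),(686,230),(589,229)]),.016);print("tray",T,T.mean(0),T[0]-T[3],T[1]-T[2])
im=cv2.imread("pics/w_tray.png"); m=hsv(im,(0,0,60),(180,60,255)); m[:, :230]=0;m[:, 390:]=0; m[250:]=0
b=blobs(m,2000)[0]; B=cv2.boxPoints(cv2.minAreaRect(b)); print(B, onz(q,[cen(b)],.010))
```

```text
tip [[ 0.6147 -0.0714  0.137 ]] shoulder [[ 0.6151 -0.0694  0.107 ]] jar [[0.6224 0.0197 0.127 ]]
tabs b r [[ 0.5613  0.0447  0.015 ]
 [ 0.5577 -0.0045  0.015 ]
 [ 0.5555 -0.039   0.015 ]
 [ 0.5518 -0.0897  0.015 ]]
band [[0.6585 0.0179 0.058 ]
 [0.6915 0.0158 0.058 ]]
tray [[0.3658 0.2364 0.016 ]
 [0.3817 0.3955 0.016 ]
 [0.6806 0.3705 0.016 ]
 [0.6619 0.2119 0.016 ]] [0.5225 0.3036 0.016 ] [-0.2961  0.0246  0.    ] [-0.299   0.0249  0.    ]
[[252.7464  31.301 ]
 [369.9839  29.1299]
 [373.9479 243.1862]
 [256.7103 245.3572]] [[0.5089 0.3033 0.01  ]]
```

```bash
cat >> h.py <<'E'
UP=.235
def pick(xy,z,yaw,w,up=UP):
    ctrl.goto([*xy,up],R(yaw)); ctrl.move_l([*xy,z+.03],vel=.3); ctrl.move_l([*xy,z],vel=.08)
    ctrl.command_gripper(0.0); g=ctrl.current_grip_width()*91
    print("t %.1f grip %.1f mm F %.1f"%(ctrl.current_t(),g,ctrl.current_grasp_force()), ctrl.current_tool_pos())
    assert abs(g-w)<4
    ctrl.move_l([*xy,z+.03],vel=.1); ctrl.move_l([*xy,up],vel=.3)
def place(xy,z,yaw,up=UP):
    ctrl.goto([*xy,up],R(yaw)); ctrl.move_l([*xy,z+.025],vel=.25)
    print("touch",ctrl.move_l([*xy,z-.002],vel=.04,contact_N=4), ctrl.current_tool_pos(), "grip %.1f"%(ctrl.current_grip_width()*91))
    ctrl.command_gripper(1.0); ctrl.move_l([*xy,z+.03],vel=.1); ctrl.move_l([*xy,up],vel=.35)
    print("t %.1f"%ctrl.current_t())
ROW=86.3; TR=174.8
u=np.array([np.cos(np.radians(-5.2)),np.sin(np.radians(-5.2))]); TC=np.array([.5225,.3036])
SLOT={"cup":TC+.09*u,"jar":TC,"bottle":TC-.09*u}
E
python3 - <<'E'
from h import *
pick((.6264,.1025),.070,ROW,58); place(SLOT["cup"],.061,TR)
E
```

```text
t 8.2 grip 58.6 mm F 30.0 [0.6262 0.1025 0.0701]
touch True [0.6118 0.2948 0.0606] grip 58.2
t 13.5
```

Run:
```python
from h import *
pick((.6222,.0194),.070,ROW,58); place(SLOT["jar"],.061,TR)
pick((.6149,-.0702),.070,ROW,58); place(SLOT["bottle"],.061,TR)
ctrl.goto([.64,-.04,.30],R(ROW)); im,p=shot("wrist"); cv2.imwrite("pics/w_pads.png",im); np.save("w_pads.npy",p,allow_pickle=True)
s,_=shot("scene"); cv2.imwrite("pics/scene1.png",s); print(ctrl.current_t())
a=cv2.resize(im[60:300,200:440],(480,480),interpolation=cv2.INTER_CUBIC)
b=cv2.resize(s[160:400,250:550],(320,256)); b=cv2.copyMakeBorder(b,0,480-256,0,0,cv2.BORDER_CONSTANT)
cv2.imwrite("pics/crop3.png",np.hstack([a,b]))
```

```text
t 16.2 grip 59.3 mm F 30.0 [0.6221 0.0194 0.0701]
touch True [0.5223 0.3032 0.0607] grip 58.9
t 21.5
t 24.6 grip 57.4 mm F 29.9 [ 0.6147 -0.0702  0.0701]
touch True [0.4325 0.3111 0.0605] grip 56.8
t 30.3
31.9333
```

View pics/crop3.png

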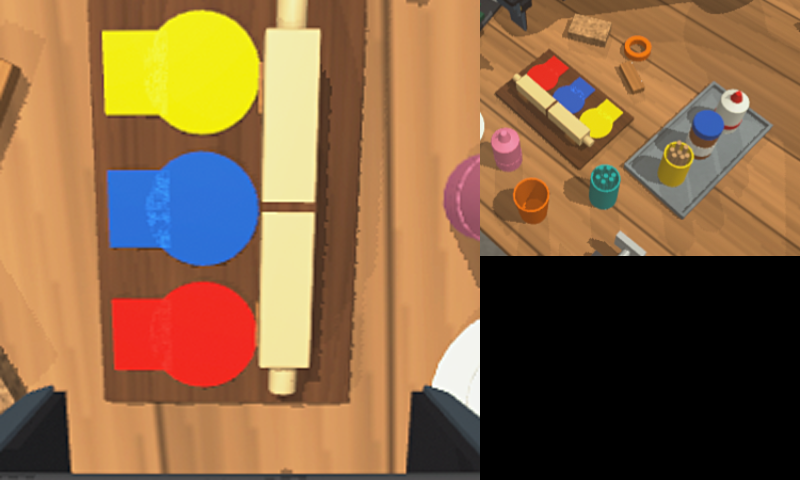

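All three stand on the tray; the rests are bare at (205,72), (205,208) and (205,333) in the crop, and the rail's band is at (288,206). Next, fit the discs and the rail in world coordinates.

```bash
cat > fit.py <<'E'
from h import *
from scipy.optimize import least_squares
def fitpads(f):
    im=cv2.imread(f"pics/{f}.png");p=np.load(f"{f}.npy",allow_pickle=True).item();res={}
    for n,lo,hi in (("red",(0,180,140),(6,255,255)),("yellow",(25,180,150),(35,255,255)),("blue",(102,150,120),(115,255,255))):
        m=hsv(im,lo,hi); k=np.zeros_like(m);k[60:265,240:400]=m[60:265,240:400]; k=cv2.morphologyEx(k,cv2.MORPH_CLOSE,np.ones((5,5)))
        X=onz(p,blobs(k)[0].reshape(-1,2),.015)[:,:2]
        g=X[X[:,0]>X[:,0].max()-.06]
        s=least_squares(lambda v:np.hypot(*(g-v).T)-.037,g.mean(0),loss="soft_l1",f_scale=.001); r=np.hypot(*(g-s.x).T)
        res[n]=s.x; print(n,s.x,"r",np.median(r),r.std(),len(g))
    return im,p,res
E
python3 - <<'E'
from fit import *
im,p,res=fitpads("w_pads")
P=[res[k] for k in("red","blue","yellow")]; d=P[2]-P[0]; print("row",np.linalg.norm(d),np.degrees(np.arctan2(d[1],d[0])))
c=lambda L:[(200+x/2,60+y/2) for x,y in L]
X=onz(p,c([(322,29),(310,370),(267,28),(258,367)]),.058); print(X); print("band",onz(p,c([(262,206),(316,208)]),.058))
a=np.degrees(np.arctan2(*(X[0]-X[1])[[1,0]])); print(a,X.mean(0))
y=np.radians(a-90); print("rail from pads",np.mean(P,axis=0)+.054*np.array([np.cos(y),np.sin(y)]))
E
```

```text
red [ 0.6144 -0.0677] r 0.03681774754386367 0.0005026433708322596 110
yellow [0.6258 0.1015] r 0.03674227489315237 0.0005515920598073876 123
blue [0.6197 0.0168] r 0.036469035566800624 0.0005904094770241264 115
row 0.16955012769631453 86.15767691015472
[[ 0.6983  0.1139  0.058 ]
 [ 0.6839 -0.0856  0.058 ]
 [ 0.6673  0.1162  0.058 ]
 [ 0.6512 -0.0816  0.058 ]]
band [[0.6591 0.0176 0.058 ]
 [0.6912 0.0145 0.058 ]]
85.86136379844031 [0.6752 0.0157 0.058 ]
rail from pads [0.6738 0.013 ]
```

```bash
sed -i 's/def place(xy,z,yaw,up=UP):/def place(xy,z,yaw,up=UP,N=4):/; s/contact_N=4)/contact_N=N)/' h.py
python3 - <<'E'
from h import *
pick((.675,.0157),.023,86.0,32); place((.5233,-.354),.023,10.1,N=7)
ctrl.goto([.60,-.34,.30],R(-169.9)) if False else ctrl.goto([.49,-.36,.30],R(10.1))
im,p=shot("wrist"); cv2.imwrite("pics/w_cr2.png",im); np.save("w_cr2.npy",p,allow_pickle=True)
s,_=shot("side"); cv2.imwrite("pics/side2.png",s); print(ctrl.current_t())
a=cv2.resize(im[60:300,200:440],(480,480),interpolation=cv2.INTER_CUBIC)
b=cv2.resize(s[150:230,350:510],(320,160),interpolation=cv2.INTER_CUBIC); b=cv2.copyMakeBorder(b,0,480-160,0,0,cv2.BORDER_CONSTANT)
cv2.imwrite("pics/crop4.png",np.hstack([a,b]))
E
```

```text
t 34.6 grip 31.5 mm F 30.0 [0.6748 0.0157 0.0229]
touch True [ 0.523  -0.3538  0.0225] grip 31.6
t 40.9
41.425
```

View pics/crop4.png

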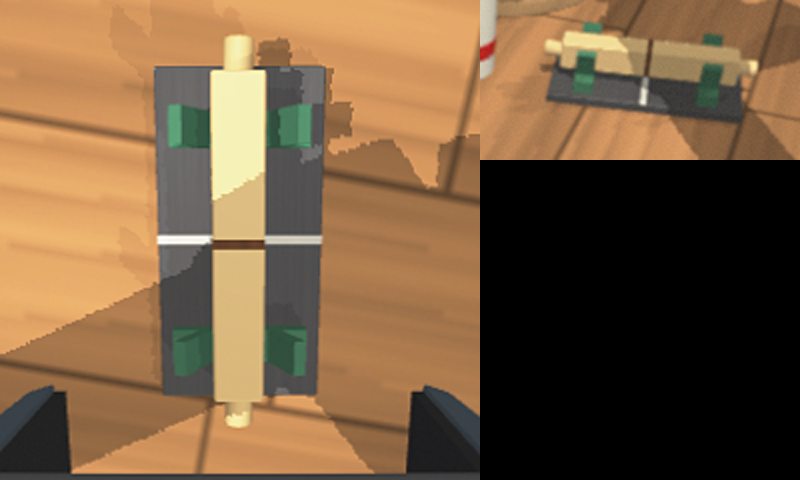

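The rail is seated in both saddles, its band at (239,244) against the white line at (240,240). Next: the numeric offset, and where the pots stand on the tray.

Run:
```python
from h import *
p=np.load("w_cr2.npy",allow_pickle=True).item()
c=lambda L:[(200+x/2,60+y/2) for x,y in L]
b=onz(p,c([(239,244.5)]),.058)[0]; l=onz(p,c([(185,240),(294,240)]),.012).mean(0); k=onz(p,c([(154,67),(326,67),(317,395),(163,395)]),.012).mean(0)
e=onz(p,c([(238,70),(239,402)]),.058); u=np.array([np.cos(np.radians(10.1)),np.sin(np.radians(10.1))])
print(b,e.mean(0),np.linalg.norm(e[0]-e[1]),"vs line",l,k,"offset along:",(b-l)[:2]@u,(e.mean(0)-l)[:2]@u,(e.mean(0)-k)[:2]@u)
ctrl.goto([.60,.30,.35],R(174.8)); im,p=shot("wrist"); cv2.imwrite("pics/w_tray2.png",im); np.save("w_tray2.npy",p,allow_pickle=True); print(ctrl.current_t())
cv2.imwrite("pics/crop5.png",cv2.resize(im[0:300,180:440],None,fx=2,fy=2,interpolation=cv2.INTER_CUBIC))
```

```text
[ 0.5238 -0.3533  0.058 ] [ 0.5234 -0.3531  0.058 ] 0.19907562805674076 vs line [ 0.5228 -0.3538  0.012 ] [ 0.5231 -0.3541  0.012 ] offset along: 0.0010073730581396376 0.0006726560124191418 0.0004988842741939596
43.8583
```

View pics/crop5.png

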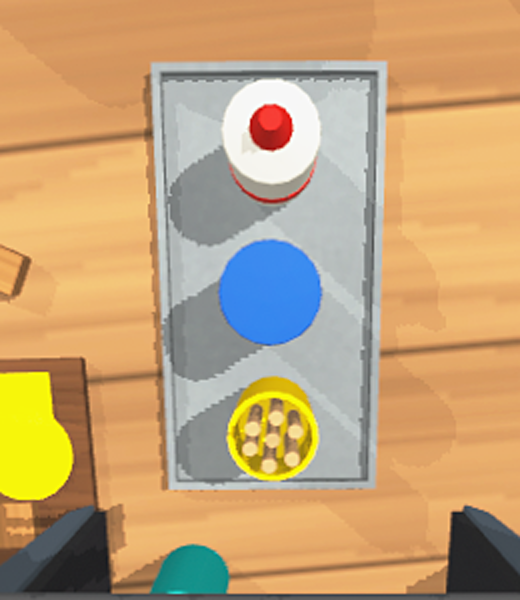

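Run:
```python
from h import *
p=np.load("w_tray2.npy",allow_pickle=True).item(); im=cv2.imread("pics/w_tray2.png")
for n,uv,z in (("bottle",(270,121),.128),("jar",(270,292),.118),("cup",(272,435),.101)):
    x=onz(p,[(180+uv[0]/2,uv[1]/2)],z)[0]; print(n,x,"rel slot in tool x,y",(x[:2]-SLOT[n])@R(TR)[:2,:2])
m=hsv(im,(102,150,60),(118,255,255)); m[:, :280]=0; b=blobs(m)[0]; print("jar fit",onz(p,[cv2.minEnclosingCircle(b)[0]],.118),(onz(p,[cv2.minEnclosingCircle(b)[0]],.118)[0,:2]-SLOT["jar"])@R(TR)[:2,:2])
```

```text
bottle [0.438  0.3117 0.128 ] rel slot in tool x,y [-0.0052  0.0004]
jar [0.5264 0.3032 0.118 ] rel slot in tool x,y [-0.004 -0.   ]
cup [0.6132 0.296  0.101 ] rel slot in tool x,y [-0.001   0.0007]
jar fit [[0.5263 0.3026 0.118 ]] [-0.0039 -0.0006]
```

Run:
```python
from h import *
q=ctrl.camera_params("scene"); r=ctrl.camera_params("side")
pick0={"jar":np.array([.6222,.0194]),"bottle":np.array([.6149,-.0702])}
for n,z0,lo,hi in (("jar",.117,(102,150,60),(118,255,255)),("bottle",.121,(0,140,90),(8,255,255))):
  for cam,prm,f0,f1,sx in (("scene",q,"scene0","scene1",0),("side",r,"side0","side2",0)):
    for f,dz,c0,yaw in ((f0,0,pick0[n],ROW),(f1,-.009,SLOT[n],TR)):
        im=cv2.imread(f"pics/{f}.png"); m=hsv(im,lo,hi)
        if n=="bottle": m|=hsv(im,(172,140,90),(180,255,255))
        c=proj(prm,[*c0,z0+dz])[0]; h=28; k=np.zeros_like(m); y,x=int(c[1]),int(c[0])
        if n=="bottle": h=16
        k[max(0,y-h):y+h,max(0,x-h):x+h]=m[max(0,y-h):y+h,max(0,x-h):x+h]
        if not blobs(k,15): print(n,cam,f,"none",c);continue
        b=blobs(k,15)[0]; x0,y0,w,hh=cv2.boundingRect(b); uv=[x0+w/2-.5,y0+hh/2-.5]
        X=onz(prm,[uv],z0+dz)[0,:2]; print(n,cam,f,np.array(uv),(w,hh),"tool xy off",(X-c0)@R(yaw)[:2,:2])
```

```text
jar scene scene0 [333.  228.5] (25, 22) tool xy off [-0.0061 -0.0055]
jar scene scene1 [463.5 275.5] (28, 24) tool xy off [ 0.0009 -0.0047]
jar side side0 [335.5 229.5] (32, 26) tool xy off [-0.0038 -0.0033]
jar side side2 [320.  372.5] (45, 46) tool xy off [-0.0021 -0.0023]
bottle scene scene0 [305.5 205. ] (10, 11) tool xy off [-0.0053 -0.0042]
bottle scene scene1 [490.  250.5] (11, 12) tool xy off [-0.0011 -0.0035]
bottle side side0 [356.5 200.5] (12, 14) tool xy off [-0.0111  0.0009]
bottle side side2 [386.5 399. ] (20, 23) tool xy off [-0.0016 -0.0041]
```

Wrist views on the tray and the fixed cameras agree that the bottle and jar sit about 4–5 mm off along tool x in the hand. I'll regrip them at their measured centres and place at the rest centres, starting with the jar.

```bash
cat >> h.py <<'E'
PAD={"bottle":np.array([.6149,-.0675]),"jar":np.array([.6202,.0170]),"cup":np.array([.6260,.1017])}
OFF={"bottle":-.0045,"jar":-.0035,"cup":-.001}
def back(n):
    xy=SLOT[n]+OFF[n]*R(TR)[:2,0]; pick(xy,.061,TR,58); place(PAD[n],.070,86.1)
E
python3 - <<'E'
from h import *
back("jar")
ctrl.goto([.66,-.04,.30],R(86.1)); im,p=shot("wrist"); cv2.imwrite("pics/w_j1.png",im); np.save("w_j1.npy",p,allow_pickle=True)
ctrl.goto([.56,.02,.30],R(10)); im2,p=shot("wrist"); cv2.imwrite("pics/w_j2.png",im2); np.save("w_j2.npy",p,allow_pickle=True)
print(ctrl.current_t())
a=cv2.resize(im[100:240,220:340],None,fx=3.3,fy=3.3,interpolation=cv2.INTER_CUBIC)
b=cv2.resize(im2[100:240,250:370],None,fx=3.3,fy=3.3,interpolation=cv2.INTER_CUBIC); cv2.imwrite("pics/crop6.png",np.hstack([a,b]))
E
```

```text
t 46.2 grip 59.0 mm F 30.0 [0.5261 0.3032 0.0611]
touch True [0.6194 0.017  0.0696] grip 59.1
t 51.4
53.3083
```

View pics/crop6.png

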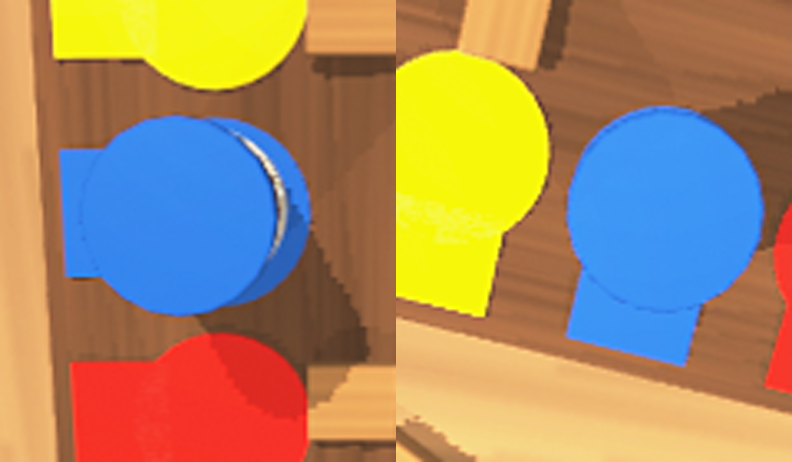

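Run:
```python
from h import *
e=R(86.15)[:2,:2]  # tool x = row y, tool y = row x
p1=np.load("w_j1.npy",allow_pickle=True).item();p2=np.load("w_j2.npy",allow_pickle=True).item()
c1=lambda L:[(220+x/3.3,100+y/3.3) for x,y in L]
c2=lambda L:[(250+(x-396)/3.3,100+y/3.3) for x,y in L]
for p,c,lid,tab,f in ((p1,c1,(180,216),[(60,150),(66,277)],"w_j1"),(p2,c2,(665,209),[(567,336),(685,365)],"w_j2")):
    L=onz(p,c([lid]),.127)[0,:2]; T=onz(p,c(tab),.015)[:,:2]; P=T.mean(0)+.062*e[:,1]
    im=cv2.imread(f"pics/{f}.png"); m=hsv(im,(25,180,150),(35,255,255)); 
    print("lid",L,"pad by tab",P,np.linalg.norm(T[0]-T[1]),"lid-pad (row y,row x)",(L-P)@e)
    print("rel camera tilt axis cam at",p["pose"][:3,3])
```

```text
lid [0.6209 0.0199] pad by tab [0.6212 0.0165] 0.04985925745855461 lid-pad (row y,row x) [ 0.0033 -0.0005]
rel camera tilt axis cam at [0.6665 0.0298 0.4685]
lid [0.6206 0.0195] pad by tab [0.6207 0.0159] 0.04999627482695988 lid-pad (row y,row x) [ 0.0036 -0.0003]
rel camera tilt axis cam at [0.6296 0.0337 0.4698]
```

Both views put the jar 3.4 mm too far along the row. I'll shift it back by that, then place the other two with smaller offsets and check the same way.

```bash
cat >> h.py <<'E'
PAD={"bottle":np.array([.6151,-.0682]),"jar":np.array([.6207,.0163]),"cup":np.array([.6264,.1012])}
OFF={"bottle":-.0015,"jar":0,"cup":0.}
rowy=R(86.15)[:2,0]
E
python3 - <<'E'
from h import *
a=np.array([.6203,.0190])
pick(a,.070,86.1,58,up=.16); place(a-.0034*rowy,.070,86.1,up=.2)
back("bottle"); back("cup")
ctrl.goto([.56,.02,.30],R(10)); im,p=shot("wrist"); cv2.imwrite("pics/w_k.png",im); np.save("w_k.npy",p,allow_pickle=True)
print(ctrl.current_t())
cv2.imwrite("pics/crop7.png",cv2.resize(im[90:250,190:450],None,fx=3,fy=3,interpolation=cv2.INTER_CUBIC))
E
```

```text
t 56.0 grip 59.5 mm F 29.9 [0.6202 0.019  0.0701]
touch True [0.6195 0.0156 0.0697] grip 59.3
t 59.8
t 62.9 grip 57.1 mm F 29.9 [0.4344 0.3116 0.0611]
touch True [ 0.6141 -0.0681  0.0694] grip 57.1
t 68.5
t 71.7 grip 58.4 mm F 30.0 [0.6122 0.2954 0.0611]
touch True [0.6255 0.1012 0.0696] grip 58.0
t 76.9
78.1167
```

View pics/crop7.png

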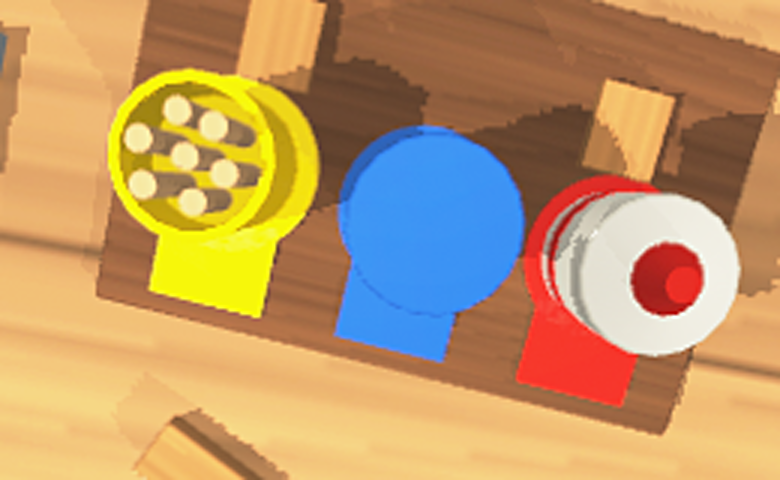

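Run:
```python
from h import *
e=R(86.15)[:2,:2]; p=np.load("w_k.npy",allow_pickle=True).item()
c=lambda L:[(190+x/3,90+y/3) for x,y in L]
for n,t,tab in (("cup",[((192,153),.110)],[(149,290),(262,318)]),("jar",[((433,221),.127)],[(335,333),(443,362)]),("bottle",[((683,285),.137),((660,274),.107)],[(517,380),(624,406)])):
    T=onz(p,c(tab),.015)[:,:2]; P=T.mean(0)+.062*e[:,1]
    for uv,z in t:
        L=onz(p,c([uv]),z)[0,:2]; print(n,L,"tab pad",P,np.linalg.norm(T[0]-T[1]),"off vs tab (rowy,rowx)",(L-P)@e,"vs PAD",(L-PAD[n])@e)
```

```text
cup [0.6281 0.1013] tab pad [0.6258 0.1004] 0.05175306121898716 off vs tab (rowy,rowx) [0.0011 0.0023] vs PAD [0.0002 0.0017]
jar [0.6205 0.0167] tab pad [0.6208 0.0161] 0.05052488605793464 off vs tab (rowy,rowx) [ 0.0006 -0.0004] vs PAD [ 0.0004 -0.0002]
bottle [ 0.6152 -0.0669] tab pad [ 0.6148 -0.0693] 0.05102301176675208 off vs tab (rowy,rowx) [0.0024 0.0002] vs PAD [0.0013 0.    ]
bottle [ 0.6162 -0.067 ] tab pad [ 0.6148 -0.0693] 0.05102301176675208 off vs tab (rowy,rowx) [0.0024 0.0012] vs PAD [0.0013 0.001 ]
```

All three are within about 2.5 mm of their rest centres. One last overall look.

Run:
```python
from h import *
ctrl.goto([.40,.05,.35],R(86)); s,_=shot("side"); cv2.imwrite("pics/side_end.png",s)
```

```text
(no output)
```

View pics/side_end.png

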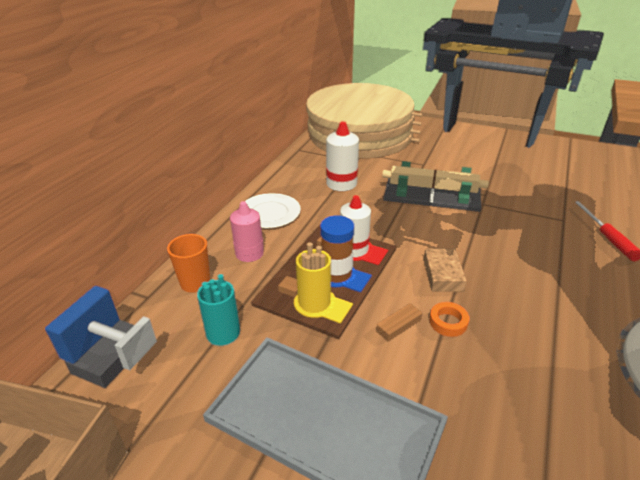

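The rail is in the cradle at (433,182), the three pots stand upright on their own rests at (315,280), (338,245) and (356,228), the tray is empty, and the arm is clear.

```bash
python3 -c "
from bench import ctrl
print(ctrl.current_t(), ctrl.sign_off())"
```

```text
the job is handed in; nothing more can be done
79.3833 None
```

The job was handed in at 79.4 s of the 144 s allowed: the rail is seated in both cradle saddles, its middle about 1 mm from the cradle's, and the bottle, cup and jar stand upright on their own rests, each measured within about 3 mm of centre.

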